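# Find the lead-loaded mallet by its weight

### The arm

A 7-joint arm with a two-finger parallel gripper is mounted at the origin on the work surface. World frame = base frame: x ahead of the robot, y to its left, z up, the work surface at z = 0. Lengths are in mm, angles in rad, forces in N, time in s.
With the tool pointing down it reaches from about 400 to 850 mm from the base axis. Payload 10.4 kg.
Tool frame: the origin (TCP) lies at the very end of the fingers, on their centre line; the grasp point (between the pads) lies 19 mm behind it; z points along the fingers, y is the direction in which the jaws open and shut (so a half turn about z gives the same grasp; the last joint's range is limited). The gripper opens to 87 mm and grips with 3 to 60 N. Pads are 19 mm wide; open, the fingers measure 117 mm over their backs; the gripper's body (75 mm by 190 mm) begins 51 mm behind the grasp point.
Start: joints at [-1.206, 0.332, -0.065, 1.46, 0.022, 1.35, -0.088], TCP at [236.335, 578.617, 222.576] pointing down, gripper open.
Joint ranges: [-2.6, 2.6], [-0.5, 2.12], [-1.47, 1.34], [0.16, 2.42], [-1.27, 4.41], [0.06, 2.06], [-2.6, 2.6]. Speed limits (rad/s): [2.22, 2.22, 2.79, 2.79, 3.14, 3.14, 3.14].

### API

Orientations are given as a unit quaternion [w, x, y, z].
In Python, from bench import status, capture, camera_info, robot gives the robot as it stands. The module is installed in compiled form; this text tells all that it offers.
- The arm moves only by the tool apply_moves, never from a script. Its argument "steps" is one flat list of numbers, 4 for each row, row after row: the shift along the tool's x, y, z in mm, then the turn about the tool's z in degrees. A call has 1 to 12 rows; each row is the pose to reach, as a shift and turn from the pose commanded when the call began, along the tool's axes at that moment; what a row does not reach only later rows make up. A row lasts 1/12 s, in which the tool goes at most 41.7 mm and 7.16 degrees, less where a joint would pass 70% of its speed; a pose out of reach is approached as far as the arm can. A call with a gripper value outside its range is refused whole. "hand" is the opening, from 0 (shut) to 1 (fully open), set as the call begins (left out, the last holds). The fingers move at their own pace and stop on an object; the grip force is fixed at half the most. Time passes only in rows, so rows that repeat a pose let the fingers close. It gives the time, the measured TCP pose, the force and the opening at its end, in the units of the state.
- status.read_state(): the state, without advancing time (a new reading comes with each control period).
- capture(name): name is "scene" or "top" or "wrist"; returns (picture, depth): 480x640x3 uint8, blue, green, red; 480x640 float32, mm along the optical axis (not along the pixel's ray), 0 where there is no reading.
- camera_info(name): a dict with "camera_matrix" (3x3 intrinsics, pixels), "k1" (the pictures are not rectified: a ray, as slopes to the right and down, at radius r is drawn at 1 + k1 r^2 times it, then the intrinsics apply), "origin" and "orientation" of the camera in the world; the wrist camera has in their place "tool_from_camera" (4x4, takes a point from camera to tool coordinates, whose origin is the TCP and whose axes are the flange's). Camera axes: x right, y down, z forward; pixel columns grow to the right and rows downward; lengths in mm; the calibration is good to about 2 mm. A picture is of the moment at which its call begins: read the wrist's pose just before it. camera_info takes no time and is no camera call.
- robot.close_job(): hands the job in, once; it reports no verdict.
The state is a dict: "clock": time; "qpos": joint angles; "qvel": joint speeds; "joint_torque": joint torques, N m; "tool_pos": TCP position; "tool_rot": TCP orientation; "wrist_force": force on the tool from outside, world axes, zero at the start; "torque": the same for the moment, N m; "width": opening from 0.0 (shut) to 1.0 (fully open).
Only numpy, scipy, OpenCV 4.12 (cv2) and the standard library are available. Lean on these libraries where they do the work, as an engineer would, in place of code of your own. Each camera call takes 0.05 s, during which the arm holds its last target. There are 200 camera calls.

### The job

One of the three carving mallets has a lead core and is more than twice as heavy as the others, though they all look the same. Find it by feeling their weight and stand it, head down, in the plywood mallet pocket; leave the other two standing upright at their places on the bench, and do not disturb the spoon, the brush and the jar.

Things in the scene. Friction and masses are not known exactly. Their poses are not given: they have to be found in the camera images.
- mallet_a: look-alike wooden carving mallet, standing head down, handle up. Pale octagonal head, 66 mm across flats, 72 across corners, 70 mm high; dark round handle, 26 mm thick, up to 160 mm (flared to 38 mm at 70 to 80 mm). Origin: centre of the head's underside; z up along the handle. One mallet has a hidden lead core and weighs 0.55 to 0.75 kg; the others 0.22 to 0.30 kg
- mallet_b: look-alike wooden carving mallet, standing head down, handle up. Pale octagonal head, 66 mm across flats, 72 across corners, 70 mm high; dark round handle, 26 mm thick, up to 160 mm (flared to 38 mm at 70 to 80 mm). Origin: centre of the head's underside; z up along the handle. One mallet has a hidden lead core and weighs 0.55 to 0.75 kg; the others 0.22 to 0.30 kg
- mallet_c: look-alike wooden carving mallet, standing head down, handle up. Pale octagonal head, 66 mm across flats, 72 across corners, 70 mm high; dark round handle, 26 mm thick, up to 160 mm (flared to 38 mm at 70 to 80 mm). Origin: centre of the head's underside; z up along the handle. One mallet has a hidden lead core and weighs 0.55 to 0.75 kg; the others 0.22 to 0.30 kg
- pocket: square open-topped plywood mallet pocket, fixed to the bench: 96 mm by 96 mm outside, 60 mm high, 82 mm by 82 mm inside, walls and floor 7 mm thick, so a mallet in it stands 7 mm above the bench. Origin: centre of its underside, on the bench; z up, x and y along its sides
- spoon: wooden spoon, about 190 mm long, lying on the bench; a bystander. Origin: under its middle; x along it
- brush: flat glue brush with a dark wooden handle, about 200 mm long, lying on the bench; a bystander. Origin: under its middle; x along it
- oil_jar: amber glass jar with a steel lid, 64 mm in diameter, 85 mm high; a bystander. Origin: centre of its underside; z up
Not all that is in view belongs to the job. What is shaped like the mallet_c but pink is not meant. Leave any pink look-alike of the mallet_a alone.

How it is judged (in metres and radians):
At the end, for the whole second after the job is handed in: The lead-loaded mallet stands head down on the floor of the pocket, within 12 mm of its centre, its weight carried by the pocket (over 4.2 N); the other two stand within 50 mm of where they started; all three are upright within 0.15 rad and at rest (((horizontal distance between mallet_a and pocket below 0.012 m and z of mallet_a in the frame of pocket below 0.014 m and contact force between mallet_a and pocket above 4.2 N and distance of each of mallet_b, mallet_c from where it was at the start of the episode below 0.05 m) or (horizontal distance between mallet_b and pocket below 0.012 m and z of mallet_b in the frame of pocket below 0.014 m and contact force between mallet_b and pocket above 4.2 N and distance of each of mallet_a, mallet_c from where it was at the start of the episode below 0.05 m) or (horizontal distance between mallet_c and pocket below 0.012 m and z of mallet_c in the frame of pocket below 0.014 m and contact force between mallet_c and pocket above 4.2 N and distance of each of mallet_a, mallet_b from where it was at the start of the episode below 0.05 m)) and angle between each of mallet_a, mallet_b, mallet_c's own z axis and vertical below 0.15 rad and linear speed of each of mallet_a, mallet_b, mallet_c below 0.02 m/s); the robot touches nothing.
It fails at once if the spoon is moved by more than 30 mm (distance of spoon from where it was at the start of the episode above 0.03 m).
It fails at once if the brush is moved by more than 30 mm (distance of brush from where it was at the start of the episode above 0.03 m).
It fails at once if the oil jar is moved by more than 30 mm (distance of oil_jar from where it was at the start of the episode above 0.03 m).
It also fails if it takes over 72 s, if anything falls off the work surface, if the arm or the gripper's body presses on something with over 40 N, if the wrist force passes 120 N, or if a joint passes its speed limit or range.

## Working session

There is one attempt and no reset: what is moved stays moved. The work goes in short steps, Python scripts to look and compute and a tool call to move; the robot and the scene stay as the last step left them, time stands still between calls to the robot, and variables do not carry over. Pictures are saved under pics/ and viewed, on a budget of 10 in all, crops included, one or two more only if the job needs it, and the job is handed in when it is done.

Besides the shell and the picture viewer there is one more tool, called in YAML: its name, and indented under it one key for each argument. apply_moves: Moves the arm, as the interface text tells. Its arguments: {"type":"object","properties":{"steps":{"type":"array","items":{"type":"number"}},"hand":{"type":"number"}},"required":["steps"]}

```bash
mkdir -p pics
cat > h.py <<'E'
import numpy as np, cv2
from scipy.spatial.transform import Rotation as R
from bench import status, capture, camera_info, robot
def cloud(name,depth,ci=None,st=None):
    ci=ci or camera_info(name); K=np.array(ci["camera_matrix"],float); k=ci["k1"]
    v,u=np.mgrid[0:480,0:640].astype(float)
    D=np.array([k,0,0,0,0],float)
    p=cv2.undistortPoints(np.stack([u.ravel(),v.ravel()],1)[:,None],K,D)[:,0].reshape(480,640,2)
    P=np.dstack([p[...,0]*depth,p[...,1]*depth,depth])
    if "tool_from_camera" in ci:
        T=np.array(ci["tool_from_camera"]); P=P@T[:3,:3].T+T[:3,3]
        q=st["tool_rot"]; return P@R.from_quat(np.roll(q,-1)).as_matrix().T+np.array(st["tool_pos"])
    o=np.array(ci["orientation"],float)
    Rm=R.from_quat(np.roll(o,-1)).as_matrix() if o.size==4 else o
    return P@Rm.T+np.array(ci["origin"])
E
python3 - <<'E'
from h import *
print(status.read_state())
for n in("top","scene"):
    im,d=capture(n); cv2.imwrite(f"pics/{n}0.png",im); np.save(f"{n}0.npy",d); print(camera_info(n))
print(camera_info("wrist"))
P=cloud("top",np.load("top0.npy")); np.save("P.npy",P)
print(P[::80,::80,2].round())
E
```

```text
{'clock': 0.0, 'qpos': array([-1.20558417,  0.33288729, -0.06467429,  1.46096627,  0.02163008,
        1.34989464, -0.08853753]), 'qvel': array([ 0.00101313, -0.000732  , -0.00115105,  0.00122028,  0.00011173,
       -0.00026058, -0.00043934]), 'joint_torque': array([-2.68146387e-04, -6.23242164e+01,  2.46457115e-02, -3.89919555e+01,
       -6.13268302e-02,  3.92669009e-02,  1.19768747e-04]), 'tool_pos': array([236.23226428, 578.20674944, 221.7323429 ]), 'tool_rot': array([-8.82931061e-05,  1.92709717e-01,  9.81255539e-01, -7.24381069e-04]), 'wrist_force': array([-0.67466656,  0.69493193,  0.15756849]), 'torque': array([ 0.00280791, -0.03311984, -0.02889253]), 'width': 1.0034358737072493}
{'camera_matrix': array([[451.95740344,   0.        , 320.25352604],
       [  0.        , 451.95740344, 238.60913442],
       [  0.        ,   0.        ,   1.        ]]), 'k1': -0.0757464925778309, 'origin': array([499.35616906,   5.07644432, 845.24367776]), 'orientation': array([ 0.02462672, -0.70092639,  0.71206697, -0.03250155])}
{'camera_matrix': array([[558.83197886,   0.        , 315.7243213
[... 444 characters left out ...]
]), 'k1': -0.04211994267350337, 'tool_from_camera': array([[-4.08603146e-04, -9.69176535e-01, -2.46366954e-01,
         6.59296913e+01],
       [ 9.99999892e-01, -3.41735391e-04, -3.14170301e-04,
         5.44819369e-01],
       [ 2.20294176e-04, -2.46367056e-01,  9.69176571e-01,
        -1.62651928e+02],
       [ 0.00000000e+00,  0.00000000e+00,  0.00000000e+00,
         1.00000000e+00]])}
[[-756. -760. -753. -750. -748. -754.  -60.  -56.]
 [  -0.   -2.   -1.   -1.   -1.   -1.   -1.   -1.]
 [   1.   -2.    1.    0.   20.    1.    2.    1.]
 [  -3.    1.    1.    1.   -0.    1.   41.    2.]
 [  -2.    0.    0.    1.    1.   -1.    0.    1.]
 [  99.    0.    1.    1.   -1.   -1.   -1.    0.]]
```

View pics/top0.png

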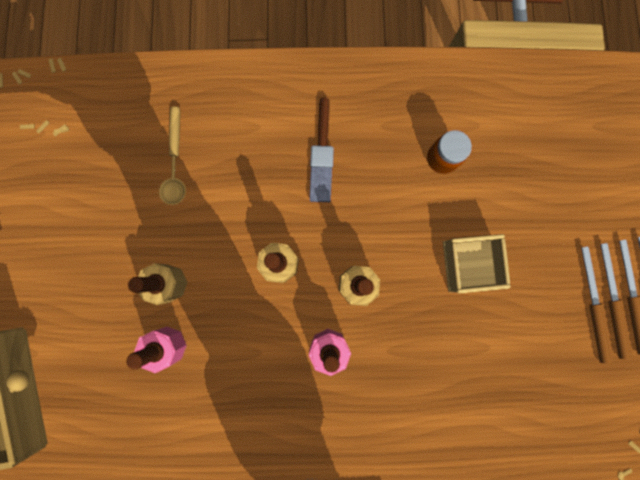

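View pics/scene0.png

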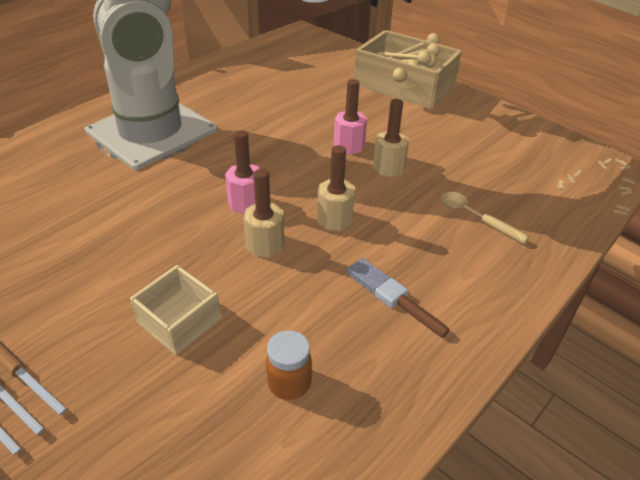

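Pale mallets in the top view are at (158,285), (277,262) and (360,287). The pink ones at (330,352) and (160,350) are decoys. The pocket is at (479,264) and the jar at (450,150). Next I measure them.

Run:
```python
from h import *
P=np.load("P.npy"); im=cv2.imread("pics/top0.png"); Z=P[...,2]
def sel(c,r,zl,zh):
    v,u=np.mgrid[0:480,0:640]; m=(np.hypot(u-c[0],v-c[1])<r)&(Z>zl)&(Z<zh); return P[m]
def circ(q):
    (x,y),r=cv2.minEnclosingCircle(q[:,:2].astype(np.float32)); return [round(float(t),1) for t in (x,y,r)]
for n,c in dict(L=(150,285),M=(275,262),R=(360,287),pinkR=(330,352),pinkL=(150,350)).items():
    h=sel(c,38,150,170); a=sel(c,38,64,75)
    print(n,"handle top",len(h),circ(h),np.median(h[:,2]).round(1),"| head",len(a),circ(a))
j=sel((452,150),40,78,95); print("jar",circ(j))
k=sel((479,264),48,52,66); print("pocket rim",len(k),np.median(k[:,2]),cv2.minAreaRect(k[:,:2].astype(np.float32)),np.percentile(k,[0,100],0))
s=sel((174,150),60,5,40);print("spoon",np.percentile(s,[0,100],0).round())
s=sel((322,150),60,5,40);print("brush",np.percentile(s,[0,100],0).round())
cv2.imwrite("pics/crop.png",cv2.resize(im[220:400,110:530],None,fx=1.9,fy=1.9,interpolation=2))
```

```text
L handle top 219 [489.0, 280.2, 12.5] 159.2 | head 793 [488.9, 280.8, 35.6]
M handle top 224 [522.8, 71.1, 12.6] 159.3 | head 881 [522.6, 71.4, 35.2]
R handle top 223 [481.2, -70.7, 12.9] 159.5 | head 871 [481.0, -70.5, 35.2]
pinkR handle top 233 [366.6, -16.6, 12.8] 159.6 | head 831 [365.7, -17.0, 35.3]
pinkL handle top 234 [373.9, 281.5, 12.7] 158.9 | head 825 [373.8, 282.1, 35.9]
jar [720.3, -242.2, 29.1]
pocket rim 888 59.12241747888555 ((515.609130859375, -286.1435241699219), (97.06008911132812, 96.90243530273438), 5.067131519317627) [[ 463.91054033 -338.48323568   52.06115964]
 [ 566.75320675 -235.43509299   63.85868132]]
spoon [[636. 246.   5.]
 [823. 297.  22.]]
brush [[637. -32.   6.]
 [837.  13.  24.]]
```

View pics/crop.png

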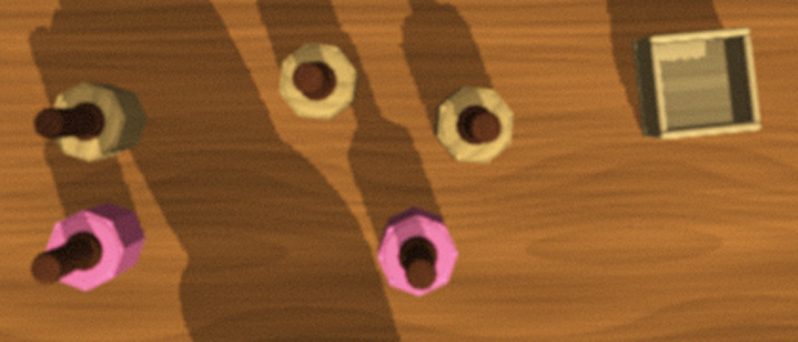

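Confirmed: the wanted mallets are the pale ones at crop (90,122), (315,80) and (475,125). The pink pair at (90,255) and (418,255) stay untouched. Head radii (~35 mm) and top heights (~160 mm) match the description. I move above mallet L first.

apply_moves:
  steps: [-20, -10, 0, 0, -55, -29, 0, 0, -92, -48, 0, 0, -129, -67, 0, 0, -166, -86, 0, 0, -203, -105, 0, 0, -240, -125, 0, 0, -277, -144, 0, 0, -312, -162, 0, 0, -335, -174, 0, 0, -346, -180, 0, 0, -346, -180, 0, 0]
  hand: 1

```text
clock: 1.1
tool_pos: [490.4, 278.1, 222.3]
tool_rot: [0.0, 0.195, 0.981, -0.001]
wrist_force: [-0.5, 0.5, -0.3]
width: 1.004
```

apply_moves:
  steps: [1, 1, 10, 0, 2, 1, 35, 0, 2, 1, 65, 0, 2, 1, 90, 0, 2, 1, 108, 0, 2, 1, 116, 0, 2, 1, 116, 0, 2, 1, 116, 0]

```text
clock: 1.77
tool_pos: [486.4, 284.1, 106.7]
tool_rot: [-0.0, 0.192, 0.981, 0.0]
wrist_force: [-0.2, 0.0, 1.7]
width: 1.0
```

apply_moves:
  steps: [-2.5, -1.5, 0, 0, -2.5, -1.5, 0, 0, -2.5, -1.5, 0, 0, -2.5, -1.5, 0, 0]

```text
clock: 2.1
tool_pos: [489.2, 280.7, 107.3]
tool_rot: [0.0, 0.193, 0.981, 0.001]
wrist_force: [0.4, 0.3, -0.0]
width: 1.002
```

apply_moves:
  steps: [0, 0, 0, 0, 0, 0, 0, 0, 0, 0, 0, 0, 0, 0, 0, 0, 0, 0, 0, 0, 0, 0, 0, 0, 0, 0, 0, 0, 0, 0, 0, 0]
  hand: 0

```text
clock: 2.77
tool_pos: [488.9, 280.5, 106.5]
tool_rot: [-0.0, 0.193, 0.981, 0.0]
wrist_force: [0.2, -0.7, 0.6]
width: 0.474
```

apply_moves:
  steps: [0, 0, 0, 0, 0, 0, 0, 0, 0, 0, 0, 0, 0, 0, 0, 0, 0, 0, 0, 0]
  hand: 0

```text
clock: 3.18
tool_pos: [488.9, 280.5, 106.5]
tool_rot: [-0.0, 0.193, 0.981, 0.0]
wrist_force: [0.4, 1.1, -0.5]
width: 0.292
```

apply_moves:
  steps: [0, 0, -4, 0, 0, 0, -12, 0, 0, 0, -20, 0, 0, 0, -25, 0, 0, 0, -25, 0, 0, 0, -25, 0, 0, 0, -25, 0, 0, 0, -25, 0, 0, 0, -25, 0, 0, 0, -25, 0]

```text
clock: 4.02
tool_pos: [488.7, 280.4, 131.3]
tool_rot: [-0.0, 0.193, 0.981, -0.0]
wrist_force: [-0.1, 0.1, -2.1]
width: 0.293
```

Run:
```python
from h import *
F=[]
for i in range(4):
    capture("wrist"); s=status.read_state(); F.append(s["wrist_force"]); 
print(np.array(F).round(2),s["tool_pos"],s["width"],s["joint_torque"].round(2))
```

```text
[[ 0.24  0.1  -2.49]
 [ 0.31 -0.6  -2.34]
 [ 0.19  0.07 -2.33]
 [-0.23 -0.45 -2.55]] [488.84309577 280.48231866 131.47408622] 0.29067172161618604 [-0.000e+00 -5.516e+01  2.460e+00 -3.725e+01 -2.000e-02  8.000e-02
  0.000e+00]
```

L weighs about 2.4 N (≈0.25 kg), so it is a light one. I put it back and go to M.

apply_moves:
  steps: [0, 0, 6, 0, 0, 0, 14, 0, 0, 0, 20, 0, 0, 0, 23, 0, 0, 0, 24.5, 0, 0, 0, 25, 0, 0, 0, 25, 0, 0, 0, 25, 0]

```text
clock: 4.88
tool_pos: [489.0, 280.5, 106.5]
tool_rot: [0.0, 0.193, 0.981, 0.0]
wrist_force: [1.4, 0.4, -3.3]
width: 0.288
```

apply_moves:
  steps: [0, 0, 0, 0, 0, 0, 0, 0, 0, 0, 0, 0, 0, 0, 0, 0, 0, 0, 0, 0, 0, 0, 0, 0, 0, 0, 0, 0, 0, 0, 0, 0]
  hand: 1

```text
clock: 5.55
tool_pos: [488.9, 280.5, 106.6]
tool_rot: [0.0, 0.193, 0.981, 0.0]
wrist_force: [0.4, 0.9, -0.1]
width: 0.814
```

apply_moves:
  steps: [0, 0, -8, 0, 0, 0, -30, 0, 0, 0, -60, 0, 0, 0, -90, 0, 0, 0, -100, 0, 0, 0, -100, 0]

```text
clock: 6.05
tool_pos: [490.3, 281.4, 210.3]
tool_rot: [0.002, 0.193, 0.981, 0.002]
wrist_force: [0.9, -0.8, -0.5]
width: 0.998
```

apply_moves:
  steps: [-10, -17, 0, 0, -28, -45, 0, 0, -46, -75, 0, 0, -64, -105, 0, 0, -82, -135, 0, 0, -98, -161, 0, 0, -107, -176, 0, 0, -110.5, -181, 0, 0, -110.5, -181, 0, 0, -110.5, -181, 0, 0]

```text
clock: 6.88
tool_pos: [522.3, 72.3, 206.0]
tool_rot: [-0.0, 0.192, 0.981, 0.0]
wrist_force: [-0.6, 0.6, -0.5]
width: 1.0
```

apply_moves:
  steps: [0, 0, 10, 0, 0, 0, 32, 0, 0, 0, 60, 0, 0, 0, 83, 0, 0, 0, 96, 0, 0, 0, 100, 0, 0, 0, 100, 0, 0, 0, 100, 0, 0, 0, 100, 0]

```text
clock: 7.63
tool_pos: [523.3, 71.7, 107.5]
tool_rot: [0.001, 0.192, 0.981, 0.0]
wrist_force: [-0.6, 0.3, 1.2]
width: 1.003
```

apply_moves:
  steps: [0, 0, 0, 0, 0, 0, 0, 0, 0, 0, 0, 0, 0, 0, 0, 0, 0, 0, 0, 0, 0, 0, 0, 0, 0, 0, 0, 0, 0, 0, 0, 0, 0, 0, 0, 0, 0, 0, 0, 0, 0, 0, 0, 0, 0, 0, 0, 0]
  hand: 0

```text
clock: 8.63
tool_pos: [522.7, 71.2, 106.5]
tool_rot: [0.0, 0.193, 0.981, 0.0]
wrist_force: [0.7, 0.9, -0.6]
width: 0.291
```

apply_moves:
  steps: [0, 0, -4, 0, 0, 0, -12, 0, 0, 0, -20, 0, 0, 0, -25, 0, 0, 0, -25, 0, 0, 0, -25, 0, 0, 0, -25, 0, 0, 0, -25, 0, 0, 0, -25, 0, 0, 0, -25, 0]

```text
clock: 9.47
tool_pos: [522.5, 71.1, 131.3]
tool_rot: [-0.0, 0.193, 0.981, -0.0]
wrist_force: [-0.3, -0.0, -2.7]
width: 0.293
```

Run:
```python
from h import *
F=[]
for i in range(4):
    capture("wrist"); s=status.read_state(); F.append(s["wrist_force"]); 
print(np.array(F).round(2),s["tool_pos"],s["width"],s["joint_torque"].round(2))
```

```text
[[ 0.64  0.01 -2.15]
 [ 0.32  0.86 -2.91]
 [ 0.35 -0.4  -2.85]
 [-0.18 -0.2  -2.86]] [522.67370895  71.14334442 131.45291116] 0.2940556266148779 [ 0.000e+00 -4.763e+01  2.850e+00 -3.690e+01  1.000e-02  9.000e-02
  0.000e+00]
```

M is about 2.7 N, light too. I put it back and go to R.

apply_moves:
  steps: [0, 0, 6, 0, 0, 0, 14, 0, 0, 0, 20, 0, 0, 0, 23, 0, 0, 0, 24.5, 0, 0, 0, 25, 0, 0, 0, 25, 0, 0, 0, 25, 0]

```text
clock: 10.33
tool_pos: [522.8, 71.1, 106.5]
tool_rot: [0.0, 0.193, 0.981, 0.0]
wrist_force: [-0.5, -0.6, -1.1]
width: 0.296
```

apply_moves:
  steps: [0, 0, 0, 0, 0, 0, 0, 0, 0, 0, 0, 0, 0, 0, 0, 0, 0, 0, 0, 0, 0, 0, 0, 0, 0, 0, 0, 0, 0, 0, 0, 0]
  hand: 1

```text
clock: 11.0
tool_pos: [522.7, 71.2, 106.6]
tool_rot: [0.0, 0.193, 0.981, 0.0]
wrist_force: [0.6, -0.9, -0.1]
width: 0.811
```

apply_moves:
  steps: [0, 0, -8, 0, 0, 0, -30, 0, 0, 0, -60, 0, 0, 0, -90, 0, 0, 0, -100, 0, 0, 0, -100, 0]

```text
clock: 11.5
tool_pos: [524.3, 71.4, 210.1]
tool_rot: [0.002, 0.193, 0.981, 0.001]
wrist_force: [-0.6, 0.4, -1.6]
width: 0.998
```

apply_moves:
  steps: [-1, -12, 0, 0, -4, -38, 0, 0, -7, -70, 0, 0, -10, -102, 0, 0, -13, -130, 0, 0, -15, -143, 0, 0, -15, -147, 0, 0, -15, -147, 0, 0, -15, -147, 0, 0]

```text
clock: 12.25
tool_pos: [480.7, -69.9, 205.8]
tool_rot: [-0.001, 0.192, 0.981, 0.0]
wrist_force: [0.9, 0.2, 0.5]
width: 0.998
```

apply_moves:
  steps: [0, 0, 10, 0, 0, 0, 32, 0, 0, 0, 60, 0, 0, 0, 83, 0, 0, 0, 96, 0, 0, 0, 100, 0, 0, 0, 100, 0, 0, 0, 100, 0, 0, 0, 100, 0]

```text
clock: 13.0
tool_pos: [481.7, -70.3, 107.4]
tool_rot: [0.001, 0.192, 0.981, 0.0]
wrist_force: [1.0, -0.2, 0.1]
width: 1.002
```

apply_moves:
  steps: [0, 0, 0, 0, 0, 0, 0, 0, 0, 0, 0, 0, 0, 0, 0, 0, 0, 0, 0, 0, 0, 0, 0, 0, 0, 0, 0, 0, 0, 0, 0, 0, 0, 0, 0, 0, 0, 0, 0, 0, 0, 0, 0, 0, 0, 0, 0, 0]
  hand: 0

```text
clock: 14.0
tool_pos: [480.9, -70.7, 106.5]
tool_rot: [-0.0, 0.193, 0.981, -0.0]
wrist_force: [-0.4, -1.0, -0.8]
width: 0.295
```

apply_moves:
  steps: [0, 0, -4, 0, 0, 0, -12, 0, 0, 0, -20, 0, 0, 0, -25, 0, 0, 0, -25, 0, 0, 0, -25, 0, 0, 0, -25, 0, 0, 0, -25, 0, 0, 0, -25, 0, 0, 0, -25, 0]

```text
clock: 14.83
tool_pos: [480.8, -70.6, 131.3]
tool_rot: [-0.0, 0.193, 0.981, -0.0]
wrist_force: [0.0, 0.1, -6.4]
width: 0.292
```

Run:
```python
from h import *
F=[]
for i in range(4):
    capture("wrist"); s=status.read_state(); F.append(s["wrist_force"]); 
print(np.array(F).round(2),s["tool_pos"],s["width"],s["joint_torque"].round(2))
```

```text
[[ 0.14  0.21 -7.44]
 [-0.55 -0.23 -5.75]
 [-0.39  0.12 -6.13]
 [-0.26 -0.42 -5.36]] [480.95561655 -70.5999687  131.42120253] 0.2890592460365186 [-0.000e+00 -4.024e+01  1.900e+00 -3.833e+01  3.000e-02  9.000e-02
  0.000e+00]
```

R weighs about 6.2 N (≈0.63 kg), so it is the leaded one. I lift it higher and carry it to the pocket.

apply_moves:
  steps: [0, 0, -5, 0, 0, 0, -18, 0, 0, 0, -36, 0, 0, 0, -55, 0, 0, 0, -70, 0, 0, 0, -78, 0, 0, 0, -80, 0, 0, 0, -80, 0]

```text
clock: 15.7
tool_pos: [481.1, -70.6, 211.7]
tool_rot: [0.0, 0.193, 0.981, 0.0]
wrist_force: [0.2, 0.1, -6.6]
width: 0.291
```

apply_moves:
  steps: [-4, -7, 0, 0, -13, -21, 0, 0, -26, -42, 0, 0, -41, -67, 0, 0, -57, -93, 0, 0, -72, -119, 0, 0, -87, -143, 0, 0, -99, -163, 0, 0, -108, -177, 0, 0, -112, -184, 0, 0, -113.5, -186.5, 0, 0, -113.5, -186.5, 0, 0]

```text
clock: 16.7
tool_pos: [515.1, -286.3, 210.7]
tool_rot: [-0.001, 0.193, 0.981, 0.0]
wrist_force: [-0.3, -0.1, -7.1]
width: 0.293
```

apply_moves:
  steps: [0, 0, 0, 0, 0, 0, 0, 0, 0, 0, 0, 0, 0, 0, 0, 0, 0, 0, 0, 0, 0, 0, 0, 0]

```text
clock: 17.2
tool_pos: [515.6, -285.9, 211.6]
tool_rot: [0.0, 0.192, 0.981, 0.0]
wrist_force: [0.1, -0.4, -6.8]
width: 0.295
```

Run:
```python
from h import *
s=status.read_state(); print(s["clock"],s["tool_pos"],s["width"])
im,d=capture("scene"); cv2.imwrite("pics/s1.png",im[80:440,60:540]); 
im,d=capture("wrist"); cv2.imwrite("pics/w1.png",im)
P=cloud("wrist",d,st=s); q=P[(P[...,2]>54)&(P[...,2]<64)&(abs(P[...,0]-515)<70)&(abs(P[...,1]+286)<70)]
print(len(q),np.percentile(q,[0,100],0).round() if len(q) else 0)
q=P[(P[...,2]>170)&(P[...,2]<180)]; print(len(q))
```

```text
17.2 [ 515.62839786 -285.89940304  211.63013597] 0.29508460913894846
2559 [[ 466. -338.   54.]
 [ 562. -237.   63.]]
5829
```

View pics/s1.png

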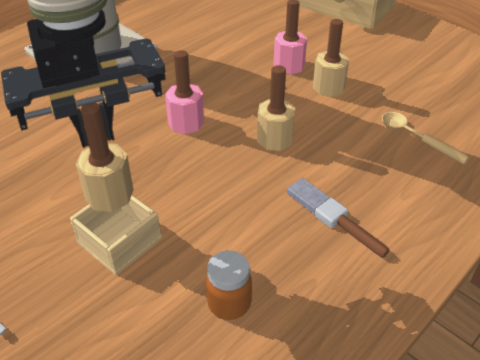

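View pics/w1.png

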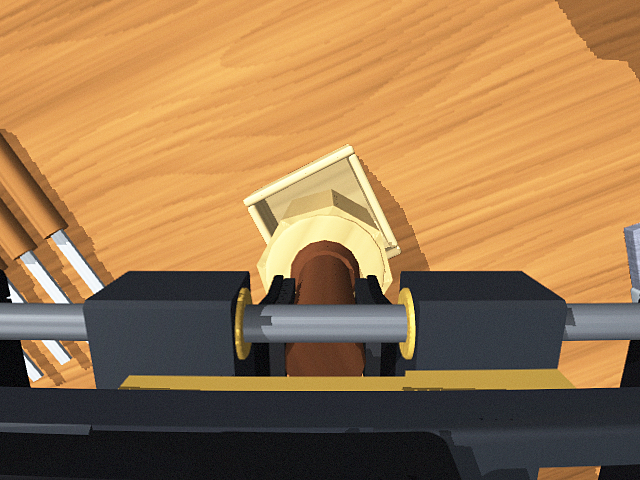

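The scene view shows the mallet upright over the pocket at (105,180). The wrist view shows the handle at (325,270), with the pocket's far corner at (350,150). I lower it in two stages.

apply_moves:
  steps: [0, 0, 6, 0, 0, 0, 20, 0, 0, 0, 38, 0, 0, 0, 55, 0, 0, 0, 70, 0, 0, 0, 80, 0, 0, 0, 84, 0, 0, 0, 85, 0, 0, 0, 85, 0]

```text
clock: 18.05
tool_pos: [515.7, -286.4, 126.8]
tool_rot: [0.0, 0.193, 0.981, -0.0]
wrist_force: [0.3, -0.8, -5.6]
width: 0.293
```

apply_moves:
  steps: [0, 0, 3, 0, 0, 0, 6, 0, 0, 0, 8.5, 0, 0, 0, 10.5, 0, 0, 0, 12, 0, 0, 0, 12.5, 0, 0, 0, 13, 0, 0, 0, 13, 0, 0, 0, 13, 0]

```text
clock: 18.8
tool_pos: [515.6, -286.2, 113.6]
tool_rot: [0.0, 0.193, 0.981, 0.0]
wrist_force: [-0.1, 0.4, -5.7]
width: 0.29
```

apply_moves:
  steps: [0, 0, 0.5, 0, 0, 0, 1, 0, 0, 0, 1, 0, 0, 0, 1, 0, 0, 0, 1, 0]

```text
clock: 19.22
tool_pos: [515.8, -286.4, 113.5]
tool_rot: [0.001, 0.193, 0.981, 0.0]
wrist_force: [-3.6, 2.0, 5.8]
width: 0.293
```

The mallet now rests on the floor (force +5.8 N). I release and retreat.

apply_moves:
  steps: [0, 0, -0.5, 0, 0, 0, -0.5, 0, 0, 0, -0.5, 0, 0, 0, -0.5, 0, 0, 0, -0.5, 0, 0, 0, -0.5, 0, 0, 0, -0.5, 0, 0, 0, -0.5, 0, 0, 0, -0.5, 0, 0, 0, -0.5, 0]
  hand: 1

```text
clock: 20.05
tool_pos: [515.6, -286.2, 113.0]
tool_rot: [0.0, 0.193, 0.981, 0.0]
wrist_force: [0.1, 0.4, 0.5]
width: 0.947
```

apply_moves:
  steps: [0, 0, -8, 0, 0, 0, -30, 0, 0, 0, -60, 0, 0, 0, -90, 0, 0, 0, -100, 0, 0, 0, -100, 0]

```text
clock: 20.55
tool_pos: [516.8, -287.1, 216.6]
tool_rot: [0.003, 0.193, 0.981, -0.0]
wrist_force: [-0.1, -0.6, -0.8]
width: 0.995
```

apply_moves:
  steps: [20, 0, 0, 0, 50, 0, 0, 0, 85, 0, 0, 0, 110, 0, 0, 0, 120, 0, 0, 0, 120, 0, 0, 0, 120, 0, 0, 0]

```text
clock: 21.13
tool_pos: [404.5, -240.5, 212.8]
tool_rot: [0.0, 0.192, 0.981, 0.0]
wrist_force: [-0.2, 0.0, 0.9]
width: 1.0
```

Run:
```python
from h import *
s=status.read_state(); print(s["clock"],s["tool_pos"],s["width"],s["wrist_force"])
im,d=capture("scene"); cv2.imwrite("pics/s2.png",im)
Ps=cloud("scene",d); Pt=cloud("top",capture("top")[1])
for n,P in (("scene",Ps),("top",Pt)):
  for c in ((489,280.5),(522.7,71.2),(481,-70.6),(515.6,-286.1)):
    m=P[(np.hypot(P[...,0]-c[0],P[...,1]-c[1])<40)&(P[...,2]>152)&(P[...,2]<175)]
    if len(m)>20: 
        k=cv2.minEnclosingCircle(m[:,:2].astype(np.float32)); print(n,c,len(m),np.round(k[0],1),round(k[1],1),np.percentile(m[:,2],90).round(1))
```

```text
21.1333 [ 404.47045479 -240.4581248   212.76125034] 0.9999059177376814 [-0.16938673  0.02051526  0.87586098]
scene (489, 280.5) 92 [490.7 277.6] 13.2 159.5
scene (522.7, 71.2) 129 [524.1  69. ] 13.8 159.0
scene (515.6, -286.1) 306 [ 516.4 -286.2] 13.4 166.5
top (489, 280.5) 212 [490.  279.9] 12.6 160.9
top (522.7, 71.2) 225 [523.1  71. ] 12.7 160.7
top (515.6, -286.1) 256 [ 515.7 -285. ] 13.0 168.0
```

View pics/s2.png

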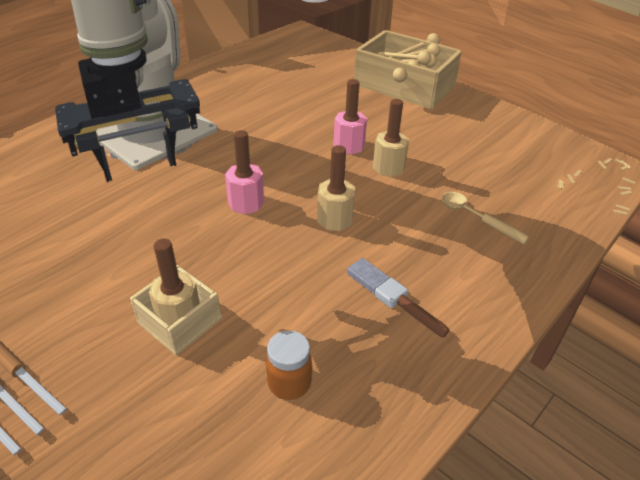

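The scene view shows the leaded mallet upright in the pocket at (172,290). The other two stand in place at (337,205) and (391,152), and the spoon, brush and jar are where they started. The handle top at 167 mm fits a mallet on the pocket floor, and it sits within about 1 mm of the pocket's measured centre.

```bash
python3 -c "from bench import robot; print(robot.close_job())"
```

```text
the job is handed in; nothing more can be done
None
```

The lead-cored mallet now stands head down in the plywood pocket, and the job is handed in at about 21 s on the robot's clock; no verdict was reported.

- **Finding it:** I lifted each of the three pale mallets and read the wrist force. They weighed about 2.4 N (left), 2.7 N (middle) and 6.2 N (right), so the right-hand one is the leaded mallet. I set the two light ones back where they stood.
- **In the pocket:** The gripper is open and clear of everything. The top camera puts the leaded mallet's handle about 1 mm from the pocket's measured centre. Its top is at 167–168 mm, which fits a mallet on the 7 mm floor.
- **The other two:** The top camera shows them upright and within about 1 mm of their starting places. The scene camera read them 2–3 mm further off, which may be calibration and partial-view error and is far inside the 50 mm limit.
- **Bystanders:** The spoon, brush, jar and the pink look-alikes look unmoved in the final picture. I judged that by eye and did not re-measure them.

No check failed. I could not measure the force between the mallet and the pocket directly; I inferred it from the weight and from the clean release.

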